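Set the display stand to its mark and cam it tight

ROBOT

A 7-joint arm with a two-finger parallel gripper is mounted at the origin on a cart in front of the work surface, level with it; the furniture and walls round the work are solid. World frame = base frame: x ahead of the robot, y to its left, z up, the work surface at z = 0. Lengths are in m, angles in rad, forces in N, time in s.
With the tool pointing down it reaches from about 0.425 to 0.95 m from the base axis. Payload 4.7 kg.
Tool frame: the origin (TCP) lies on the centre line of the jaws, within the pads' length; the fingertips stand 14 mm ahead of it and the grasp point (between the pads) lies 5 mm behind it; z points along the fingers, y is the line along which they close (so a half turn about z gives the same grasp; the last joint's range is limited). The gripper opens to 85 mm and grips with 20 to 120 N. Pads are 22 mm wide; open, the fingers measure 114 mm over their backs; the gripper's body (76 mm by 85 mm) begins 54 mm behind the grasp point. The pads swing forward as they close: fully open they stand 13 mm farther back than shut.
Start: joints at [-1.354, 0.469, -0.049, 1.532, 0.024, 1.141, -0.082], TCP at [0.164, 0.655, 0.245] pointing down, gripper open.
Joint ranges: [-2.59, 2.59], [-0.33, 1.99], [-1.39, 1.29], [0.1, 2.45], [-1.04, 4.18], [0.21, 1.99], [-2.66, 2.66]. Speed limits (rad/s): [2.57, 2.57, 3.14, 3.14, 3.14, 3.14, 3.14].

INTERFACE

Orientations are given as a 3x3 rotation matrix whose columns are the frame's x, y, z axes.
In Python, from rig import manip, probe_bus, grab_frame gives the robot as it stands (manip), with the cameras as plain functions and the readings (probe_bus).
- The arm moves only by the shell command python3 inch.py 'ROWS' [OPENING] [FORCE]. ROWS is a JSON list of rows, 1 to 12 of them, each of 6 numbers: dx, dy, dz in shares of the most that a row can go, 1 being 50 mm, then a rotation vector rx, ry, rz in fractions of the full range, 1 being pi/2 rad; each row shifts and turns the commanded pose from where the row before left it, along the tool's axes as they then stand; what a row does not reach is not made up. A row lasts 1/10 s, in which the tool goes at most 0.05 m and 0.15 rad, less where a joint would pass 70% of its speed; a pose out of reach is approached as far as the arm can. OPENING is the finger opening in m, set as the command begins (- or left out keeps the last). The fingers move at their own pace and stop on an object; FORCE is the grip in N (left out, the last holds). Time passes only in rows, so rows that do not move let the fingers close. It prints the time, the measured TCP pose, the force, the opening and the grip force at its end. Shift and turn numbers lie between -1 and 1, and a call with a number outside is refused. Input that does not fit is refused with a message, and nothing moves.
- probe_bus.sense(): the state, without advancing time (a new reading comes with each control period).
- grab_frame(name): name is "scene" or "top" or "wrist"; returns a dict with "pixels" (384x512x3 uint8, red, green, blue), "fx", "fy", "cx", "cy" (pixels), "pose" (4x4, takes a point from camera to world coordinates); the wrist camera has in their place "tool_from_camera" (4x4, takes a point from camera to tool coordinates, whose origin is the TCP and whose axes are the flange's). Camera axes: x right, y down, z forward; pixel columns grow to the right and rows downward; lengths in m; the calibration is good to about 2 mm. A picture is of the moment at which its call begins: read the wrist's pose just before it. There is no depth.
- manip.close_job(): hands the job in; it is judged then, once.
The state is a dict: "t": time; "q": joint angles; "qd": joint speeds; "joint_torque": joint torques, N m; "tool_pos": TCP position; "eef_rot": TCP orientation; "force": force on the tool from outside, world axes, zero at the start; "ft_torque": the same for the moment, N m; "finger_gap": finger opening in m; "gripper_force": force on a finger pad.
Only numpy, scipy, OpenCV 4.12 (cv2) and the standard library are available. Lean on these libraries where they do the work, as an engineer would, in place of code of your own. Each camera call takes 0.05 s, during which the arm holds its last target. There are 200 camera calls.

TASK

With the shelf still down, stand the square ink bottle from the table beside the display stand upright on the little shelf of that stand and let it go. Then take the sliding carrier by its rubber handgrip and its open red cam lever, raise it with the lever still open until the top rim of its collar meets the lower edge of the yellow tape band on the post, pause there, and squeeze the lever fully shut. Finish still squeezing the lever against the handgrip with the carrier at the mark and the bottle standing on it, and do not disturb the blue-lidded box, the red tin or the red cotton reel.

Things in the scene. Friction and masses are not known exactly. Their poses are not given: they have to be found in the camera images.
- ink_bottle: pale square glass ink bottle with a black screw cap, 0.10 to 0.17 kg. Square body 44 x 44 mm and 40 mm high, faces along its x and y axes; cap 29 mm across, top 63 mm above the origin. Origin: centre of the underside; z up.
- stand: tabletop display stand, fixed to the table: dark round cast foot 160 mm across, 18 mm high at the middle, and an upright steel post 18 mm in diameter whose black cap ends 254 mm above the table. Fine dark rings on the post are only a scale. Origin: centre of the foot's underside, on the post's axis; the carrier's handgrip side is about its -x, the shelf about its +x.
- mark: yellow tape band round the post, 14 mm high. Origin: on the post's axis at the band's LOWER edge; its height differs from one start to the next, 60 to 110 mm above where the collar's rim starts.
- carrier (a joint): height of the sliding carrier in m: 0 at its bottom stop (where it starts), grows as it rises, stop at 0.150. Carrier: grey aluminium collar 36 mm high, 42 mm across, round the post, handgrip and lever on one side, shelf on the other; 0.18 kg. Let go with the lever open it slides down by its weight; sliding friction 0.5 N.
- swivel (a joint): swing of the carrier about the post in rad, relative to the stand's yaw, positive anticlockwise from above, stops at +-0.6. It swings freely (about 0.3 N at the handgrip) while the lever is open, so the handgrip and lever centre themselves between closing fingers.
- collar_rim (a point): point on the post's axis in the plane of the collar's top rim. At the mark, its height equals that of the mark's origin. z up; x points from the post to the shelf's middle and so gives the carrier's present direction.
- shelf_top (a point): middle of the shelf's upper face, 84 mm from the post's axis, 25.5 mm below the collar's rim. The shelf has a 2.5 mm lip; inside the lip it measures 78 mm (along x, away from the post) by 70 mm (y). Axes as the carrier's: x away from the post, z up.
- grip_point (a point): centre of the black rubber handgrip: bar 66 mm long along the carrier's x, 14 mm wide, 20 mm high. The point is 78 mm from the post's axis on the side away from the shelf, 10 mm right of the centre line (looking from handgrip to post), 18 mm below the rim, 54 mm above the table at the start; the foot below is at most 18 mm high. Axes as the carrier's: close the fingers along y, from above.
- lever_point (a point): centre of the red cam lever's blade, 12 mm wide, 18 mm high, 115 mm from pivot to tip, left of the handgrip; this point is 78 mm from the lever's pivot and faces grip_point when the lever is shut. Same height as grip_point. Centre to centre the two points lie about 20 mm apart with the lever shut and 46 to 51 mm at the start (62 to 68 mm over the outsides).
- lever (a joint): cam lever angle in rad about a pin parallel to the post (swings level): 0 fully shut (blade parallel to the handgrip), 0.34 to 0.38 at the start, stop at 0.40. Stiff: squeezed at the two points it stays open up to 4 N, enough to lift by; it starts to close at 5 N, below 0.25 rad its cam rubs on the post, at about 12 N it snaps past centre. Shut, it stays and locks the carrier in height and swing.
- knob_box: small card box with a blue lid, 57 x 92 x 41 mm, loose; leave alone. Origin: centre of the underside.
- nail_tin: round red tin, 67 mm across, 48 mm high, loose; leave alone. Origin: centre of the underside.
- cotton_reel_1: cotton reel with red thread, standing, 31 mm across, 42 mm high, loose; leave alone. Origin: centre of the underside.

How it is judged:
On the way, in this order (a step that is already met when the one before it is completed fails the run):
1. the ink bottle stands upright on the shelf, let go (x of ink_bottle in the frame of shelf_top between -0.02 and 0.02 m and y of ink_bottle in the frame of shelf_top between -0.02 and 0.02 m and z of ink_bottle in the frame of shelf_top between -0.006 and 0.008 m and angle between ink_bottle's own z axis and vertical below 0.1 rad and contact force between the fingers and ink_bottle below 0.3 N and linear speed of ink_bottle below 0.02 m/s), for 0.3 s.
2. the carrier is held at the mark with the lever still open (z of collar_rim in the frame of mark between -0.005 and 0.005 m and value of joint lever above 0.1 rad and contact force between the fingers and carrier above 0.5 N and velocity of joint carrier between -0.02 and 0.02 m/s), for 0.3 s.
3. the lever is squeezed fully shut at the mark (z of collar_rim in the frame of mark between -0.005 and 0.005 m and value of joint lever below 0.05 rad), for 0.2 s.
At the end, for the whole second after the job is handed in: At the end the collar's top rim is within 5 mm of the lower edge of the yellow band, the lever is shut (under 0.05 rad), the fingers press on both the lever and the handgrip (over 2 N each), and the bottle stands upright (under 0.1 rad), untouched and at rest on the shelf within its lip (all of step 1 and all of step 3 and contact force between the fingers and lever above 2 N and contact force between the fingers and handgrip above 2 N); the arm keeps its last pose, push and grip.
It fails at once if the bottle is tipped over (angle between ink_bottle's own z axis and vertical above 0.6 rad).
It fails at once if the blue-lidded box is pushed more than 2.5 cm (distance of knob_box from where it was at the start of the episode above 0.025 m).
It fails at once if the red tin is pushed more than 2.5 cm (distance of nail_tin from where it was at the start of the episode above 0.025 m).
It fails at once if the cotton reel is pushed more than 2.5 cm (distance of cotton_reel_1 from where it was at the start of the episode above 0.025 m).
It also fails if it takes over 54 s, if anything falls off the work surface, if the arm or the gripper's body presses on something with over 40 N, if the wrist force passes 120 N, or if a joint passes its speed limit or range.

## Working session

There is one attempt and no reset: what is moved stays moved. The work goes in short steps, Python scripts to look and compute and a shell command to move; the robot and the scene stay as the last step left them, time stands still between calls to the robot, and variables do not carry over. Pictures are saved under pics/ and viewed, at most 10 in all, crops included, and the job is handed in when it is done.

```bash
ls; mkdir -p pics; python3 - <<'E'
from rig import manip, probe_bus, grab_frame
import cv2,numpy as np
s=probe_bus.sense();print(s['t'],s['tool_pos'],np.round(s['eef_rot'],3),s['finger_gap'])
ims=[]
for n in("scene","top"):
    f=grab_frame(n);np.savez(f'pics/{n}0.npz',**f);cv2.imwrite(f'pics/{n}0.png',f['pixels'][:,:,::-1])
    print(n,f['fx'],f['fy'],f['cx'],f['cy'],np.round(f['pose'],3).tolist())
E
```

```text
inch.py
pics
rig.py
0.0 [0.16411836 0.65415304 0.24424027] [[-0.97   0.243 -0.   ]
 [ 0.243  0.97  -0.002]
 [-0.    -0.002 -1.   ]] 0.08530937374530945
scene 357.7558389537382 357.7558389537382 257.6232253571003 182.41496706730544 [[-0.889, -0.172, 0.424, 0.225], [-0.457, 0.379, -0.804, 0.94], [-0.023, -0.909, -0.416, 0.486], [0.0, 0.0, 0.0, 1.0]]
top 379.34266798215896 379.34266798215896 256.7316811206235 194.7578117397508 [[-0.027, -0.996, 0.09, 0.499], [-1.0, 0.026, -0.012, 0.264], [0.009, -0.09, -0.996, 0.988], [0.0, 0.0, 0.0, 1.0]]
```

View pics/scene0.png

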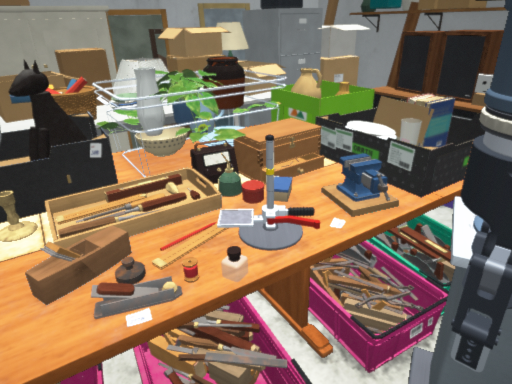

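View pics/top0.png

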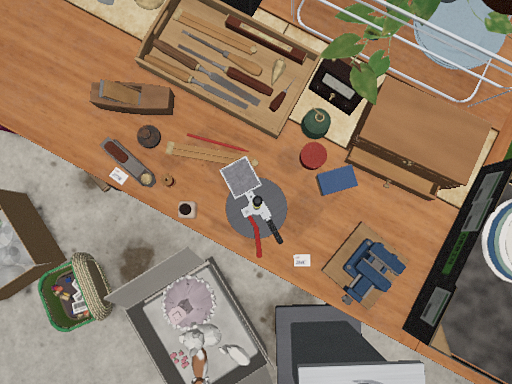

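The scene view shows the bottle at (235,262) and the post at x≈269. In the top view the bottle cap is at (186,209), the shelf at (240,177), the post cap at (258,201), the grip at (278,235) and the lever at (256,240). I'll zoom in on both.

```bash
python3 - <<'E'
import cv2,numpy as np
a=cv2.imread('pics/top0.png')[150:265,165:300];b=cv2.imread('pics/scene0.png')[128:283,210:330]
A=cv2.resize(a,None,fx=3,fy=3,interpolation=cv2.INTER_CUBIC);B=cv2.resize(b,None,fx=3.2,fy=3.2,interpolation=cv2.INTER_CUBIC)
c=np.zeros((496,795,3),np.uint8);c[:A.shape[0],:A.shape[1]]=A;c[:B.shape[0],408:408+B.shape[1]]=B
cv2.imwrite('pics/z.png',c)
E
```

```text
(no output)
```

View pics/z.png

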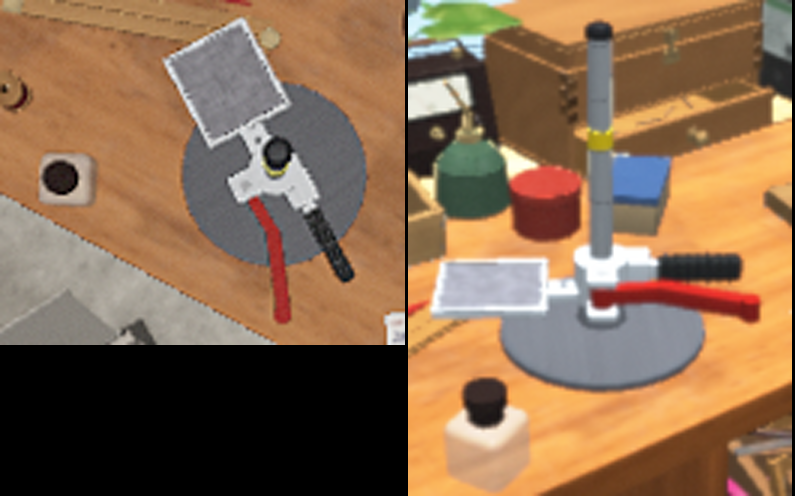

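```bash
cat > h.py <<'E'
import numpy as np,cv2
def ray(f,u,v,P=None):
    P=f['pose'] if P is None else P
    d=P[:3,:3]@np.array([(u-f['cx'])/f['fx'],(v-f['cy'])/f['fy'],1.]);return P[:3,3],d
def onz(f,u,v,z,P=None):
    o,d=ray(f,u,v,P);return o+d*(z-o[2])/d[2]
def proj(f,p):
    c=np.linalg.inv(f['pose'])@np.r_[p,1];return f['fx']*c[0]/c[2]+f['cx'],f['fy']*c[1]/c[2]+f['cy']
E
python3 - <<'E'
from h import *
t=dict(np.load('pics/top0.npz'));s=dict(np.load('pics/scene0.npz'))
C=np.array([(245,156.7),(261.7,184.3),(236.7,198.7),(219.7,170.7)])
W=np.array([onz(t,*c,.0485) for c in C]);sh=W.mean(0);print('shelf corners',W.round(3).tolist(),sh.round(4),'sides',np.linalg.norm(np.roll(W,-1,0)-W,axis=1).round(4))
pc=onz(t,165+278/3,150+149/3,.254);print('postcap',pc.round(4))
d=sh-pc;print('dist',np.hypot(*d[:2]),'yaw',np.arctan2(d[1],d[0]))
print('foot',onz(t,256.7,207.7,.01).round(4))
# red lever & bottle masks
hsv=cv2.cvtColor(t['pixels'],cv2.COLOR_RGB2HSV);m=((hsv[...,0]<8)|(hsv[...,0]>172))&(hsv[...,1]>150)&(hsv[...,2]>80)
m[:214]=0;m[262:]=0;m[:,:240]=0;m[:,290:]=0
v,u=np.nonzero(m);print('lever px',u.min(),u.max(),v.min(),v.max());
for r in range(v.min(),v.max()+1,4):
    x=u[v==r].mean();print(r,x.round(1),onz(t,x,r,.06).round(4))
print('cap',onz(t,165+61/3,150+177/3,.063).round(4))
for c in[(41,155),(91,153),(96,202),(43,205)]:print('bodytop?',onz(t,165+c[0]/3,150+c[1]/3,.03).round(4))
# bottle top face in scene: corners
for c in[(487,405),(528,430),(487,462),(446,428)]:print('sc body',onz(s,210+(c[0]-408)/3.2,128+c[1]/3.2,.04).round(4))
c=(487,392);print('sc captop',onz(s,210+(c[0]-408)/3.2,128+c[1]/3.2,.063).round(4))
# tape
h2=cv2.cvtColor(s['pixels'],cv2.COLOR_RGB2HSV);my=(abs(h2[...,0].astype(int)-27)<7)&(h2[...,1]>150)
my[:150]=0;my[195:]=0;my[:,:258]=0;my[:,282:]=0
v,u=np.nonzero(my);print('tape',u.min(),u.max(),v.min(),v.max())
print(s['pixels'][164:180,269:271].tolist())
o=s['pose'][:3,3]
n=(o-pc)[:2];n/=np.linalg.norm(n)
fr=pc[:2]+.009*n
for z in np.arange(.12,.2,.005):print(round(z,3),np.round(proj(s,[*fr,z]),2))
print('foot/cap',proj(s,[*pc[:2],.254]),'collar rim near',proj(s,[*(pc[:2]+.021*n),.072]))
E
```

```text
shelf corners [[0.68, 0.279, 0.048], [0.609, 0.24, 0.048], [0.575, 0.303, 0.048], [0.646, 0.343, 0.048]] [0.6272 0.2913 0.0485] sides [0.0812 0.0718 0.0821 0.0724]
postcap [0.5549 0.2535 0.254 ]
dist 0.0815478074738477 yaw 0.48217968870769673
foot [0.553  0.2532 0.01  ]
lever px 248 261 216 257
216 249.5 [0.5304 0.2718 0.06  ]
220 251.5 [0.5205 0.2672 0.06  ]
224 253.5 [0.5106 0.2626 0.06  ]
228 255.5 [0.5008 0.258  0.06  ]
232 256.5 [0.491  0.2558 0.06  ]
236 256.5 [0.4813 0.2561 0.06  ]
240 257.0 [0.4717 0.2551 0.06  ]
244 258.0 [0.4619 0.2529 0.06  ]
248 258.5 [0.4523 0.252  0.06  ]
252 259.0 [0.4427 0.251  0.06  ]
256 259.0 [0.4331 0.2513 0.06  ]
cap [0.5515 0.4276 0.063 ]
bodytop? [0.5723 0.45   0.03  ]
bodytop? [0.5729 0.408  0.03  ]
bodytop? [0.5316 0.4043 0.03  ]
bodytop? [0.5302 0.4487 0.03  ]
sc body [0.5581 0.4183 0.04  ]
sc body [0.5213 0.4299 0.04  ]
sc body [0.5287 0.4681 0.04  ]
sc body [0.5692 0.4504 0.04  ]
sc captop [0.5479 0.4334 0.063 ]
tape 266 273 168 174
[[[120, 127, 132], [123, 129, 135]], [[119, 126, 131], [123, 130, 136]], [[119, 126, 131], [123, 129, 135]],
[... 270 characters left out ...]
 42]], [[122, 119, 90], [123, 121, 92]], [[118, 123, 126], [121, 128, 130]], [[119, 126, 131], [123, 130, 135]], [[119, 126, 132], [120, 129, 134]], [[119, 126, 131], [123, 130, 136]]]
0.12 [269.72 190.76]
0.125 [269.7  188.83]
0.13 [269.68 186.89]
0.135 [269.66 184.94]
0.14 [269.64 182.98]
0.145 [269.62 181.02]
0.15 [269.6  179.04]
0.155 [269.58 177.05]
0.16 [269.56 175.05]
0.165 [269.54 173.04]
0.17 [269.52 171.02]
0.175 [269.5  168.99]
0.18 [269.48 166.95]
0.185 [269.46 164.9 ]
0.19 [269.44 162.84]
0.195 [269.42 160.77]
0.2 [269.4  158.69]
foot/cap (np.float64(269.1655724816521), np.float64(134.27516327709552)) collar rim near (np.float64(269.9169493846839), np.float64(211.2668605066896))
```

Careful with the scale: shifts go in shares of 50 mm and turns go in shares of pi/2 rad. That gives: -0.043 m is -0.86, -0.0125 m is -0.25, -0.12 rad / 1.5708 = -0.0764.

```bash
python3 inch.py '[[-0.86, -0.25, 0, 0, 0, 0], [-0.86, -0.25, 0, 0, 0, 0], [-0.86, -0.25, 0, 0, 0, 0], [-0.86, -0.25, 0, 0, 0, 0], [-0.86, -0.25, 0, 0, 0, 0], [-0.86, -0.25, 0, 0, 0, 0], [-0.86, -0.25, 0, 0, 0, 0], [-0.86, -0.25, 0, 0, 0, 0], [-0.86, -0.25, 0, 0, 0, 0], [-0.86, -0.25, 0, 0, 0, 0], [0, 0, 0, 0, 0, -0.0764], [0, 0, 0, 0, 0, -0.0764]]' .085; cat >> h.py <<'E'
def wrist(name):
    from rig import manip, probe_bus, grab_frame
    s=probe_bus.sense();f=grab_frame("wrist")
    T=np.eye(4);T[:3,:3]=s['eef_rot'];T[:3,3]=s['tool_pos']
    f['pose']=T@f['tool_from_camera'];np.savez(f'pics/{name}.npz',**f);cv2.imwrite(f'pics/{name}.png',f['pixels'][:,:,::-1]);return s,f
E
python3 - <<'E'
from h import *
s,f=wrist('w1');print(s['t'],s['tool_pos'],s['eef_rot'].round(3).tolist(),f['tool_from_camera'].round(3).tolist(),f['fx'])
E
```

```text
t: 1.3
tool_pos: [0.5526, 0.4266, 0.2443]
eef_rot: [[-1.0, 0.005, -0.001], [0.005, 1.0, -0.002], [0.001, -0.002, -1.0]]
force: [-0.4, 1.0, 0.5]
finger_gap: 0.085
gripper_force: 0.0
1.3 [0.55260696 0.42664521 0.2443143 ] [[-1.0, 0.005, -0.001], [0.005, 1.0, -0.002], [0.001, -0.002, -1.0]] [[-0.001, -0.964, -0.266, 0.067], [1.0, -0.001, 0.0, -0.001], [-0.001, -0.266, 0.964, -0.129], [0.0, 0.0, 0.0, 1.0]] 273.85213954246547
```

View pics/w1.png

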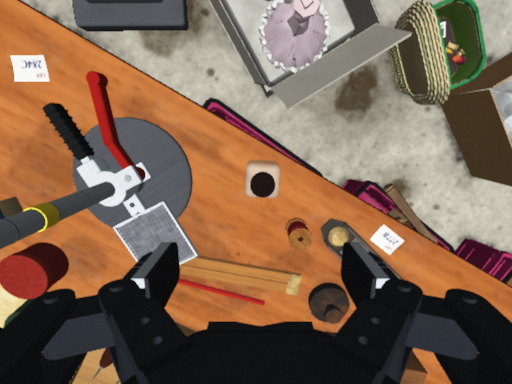

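The wrist view shows the bottle at (262,180), its faces lined up with the image axes, so it is square to the tool. The reel is at (298,232). Next I'll measure the cap and body.

```bash
python3 - <<'E'
from h import *
from rig import manip, probe_bus, grab_frame
print(probe_bus.sense()['q'].round(2))
f=dict(np.load('pics/w1.npz'));im=f['pixels'];R=im[150:210,235:295].astype(int)
dark=(R.max(2)<60).astype(np.uint8)
n,l,st,c=cv2.connectedComponentsWithStats(dark);i=1+st[1:,4].argmax();u,v=c[i]+[235,150];print('cap',u,v,st[i],onz(f,u,v,.062).round(4))
hsv=cv2.cvtColor(im,cv2.COLOR_RGB2HSV)[150:210,235:295]
pale=((R.min(2)>130)|(dark>0)).astype(np.uint8);pale=cv2.morphologyEx(pale,cv2.MORPH_OPEN,np.ones((3,3)))
cs=max(cv2.findContours(pale,0,2)[0],key=cv2.contourArea);r=cv2.minAreaRect(cs);print(r)
b=cv2.boxPoints(r)+[235,150]
for p in b:print(p,onz(f,*p,.038).round(4))
t=dict(np.load('pics/top0.npz'));print('reel',onz(t,168,181,.042).round(3),onz(f,298,232,.03).round(3))
# post from wrist: shelf corners
for p in[(167,203),(198,257),(113,225),(133,268)]:print('shelf',onz(f,*p,.049).round(4))
E
```

```text
[-0.72  0.51  0.01  1.47 -0.    1.16  0.85]
cap 262.1603563474388 184.32516703786192 [ 16  23  24  24 449] [0.5527 0.4279 0.062 ]
((27.127588272094727, 30.46896743774414), (32.38773727416992, 31.308149337768555), 4.763641834259033)
[244.68965721 194.72414398] [0.5711 0.406  0.038 ]
[247.2896595  163.52413845] [0.5317 0.41   0.038 ]
[279.56552124 166.21379089] [0.5353 0.4495 0.038 ]
[276.96551514 197.41379547] [0.5749 0.4468 0.038 ]
reel [0.624 0.474 0.042] [0.625 0.476 0.03 ]
shelf [0.5783 0.3107 0.049 ]
shelf [0.6517 0.3441 0.049 ]
shelf [0.6068 0.2398 0.049 ]
shelf [0.6672 0.2573 0.049 ]
```

To row units: 0.045 m is 0.9, 0.001 m is 0.02, 0.08 rad / 1.5708 = 0.0509.

```bash
python3 inch.py '[[0, 0.02, 0.8, 0, 0, 0.0509], [0, 0, 0.9, 0, 0, 0], [0, 0, 0.9, 0, 0, 0], [0, 0, 0.9, 0, 0, 0], [0, 0, 0.6, 0, 0, 0], [0, 0, 0.3, 0, 0, 0], [0, 0, 0, 0, 0, 0]]' .085 25 && python3 inch.py '[[0, 0, 0, 0, 0, 0], [0, 0, 0, 0, 0, 0], [0, 0, 0, 0, 0, 0], [0, 0, 0, 0, 0, 0], [0, 0, 0, 0, 0, 0], [0, 0, 0, 0, 0, 0], [0, 0, 0, 0, 0, 0], [0, 0, 0, 0, 0, 0]]' .02 25
```

```text
t: 2.05
tool_pos: [0.5494, 0.4291, 0.0229]
eef_rot: [[-0.996, 0.086, -0.004], [0.086, 0.996, -0.003], [0.003, -0.003, -1.0]]
force: [-0.9, 0.2, 0.2]
finger_gap: 0.0854
gripper_force: 0.0
t: 2.85
tool_pos: [0.552, 0.4307, 0.0276]
eef_rot: [[-0.996, 0.086, 0.003], [0.086, 0.996, 0.002], [-0.002, 0.002, -1.0]]
force: [-0.7, -0.9, 6.7]
finger_gap: 0.0438
gripper_force: 27.6
```

To row units: -0.05 m is -1, -0.04 m is -0.8, 0.15 rad / 1.5708 = 0.0955.

```bash
python3 inch.py '[[0, 0, -0.8, 0, 0, 0], [0, 0, -1, 0, 0, 0], [0, 0, -1, 0, 0, 0], [0, 0, 0, 0, 0, 0.0955], [0, 0, 0, 0, 0, 0.0955], [0, 0, 0, 0, 0, 0.0955], [0, 0, 0, 0, 0, 0.0955], [0, 0, 0, 0, 0, 0.0955], [0, 0, 0, 0, 0, 0.0955], [0, 0, 0, 0, 0, 0.0955], [0, 0, 0, 0, 0, 0.0955], [0, 0, 0, 0, 0, 0.0955]]' && python3 inch.py '[[0, 0, 0, 0, 0, 0.0955], [0, 0, 0, 0, 0, 0.0955], [0, 0, 0, 0, 0, 0.0955], [0, 0, 0, 0, 0, 0.0955], [0, 0, 0, 0, 0, 0.0955], [0, 0, 0, 0, 0, 0.0955], [0, 0, 0, 0, 0, 0.0955], [0, 0, 0, 0, 0, 0.0955], [0, 0, 0, 0, 0, 0], [0, 0, 0, 0, 0, 0]]' && python3 - <<'E'
from h import *
from rig import manip, probe_bus, grab_frame
s=probe_bus.sense();print(s['q'].round(2),s['tool_pos'])
d=np.array([.6275,.292,.16])-s['tool_pos'];print('tool delta',(s['eef_rot'].T@d).round(4))
E
```

```text
t: 4.05
tool_pos: [0.5505, 0.4299, 0.1654]
eef_rot: [[-0.129, 0.992, -0.0], [0.992, 0.129, 0.0], [0.0, -0.0, -1.0]]
force: [0.6, -0.1, -0.6]
finger_gap: 0.0437
gripper_force: 26.7
t: 5.05
tool_pos: [0.5505, 0.4301, 0.1653]
eef_rot: [[0.873, 0.488, -0.0], [0.488, -0.873, 0.0], [-0.0, -0.0, -1.0]]
force: [0.4, -0.6, -1.0]
finger_gap: 0.0433
gripper_force: 26.7
[-1.14  0.65  0.65  1.58 -0.43  1.06 -1.44] [0.5505425  0.43005124 0.16525637]
tool delta [-1.000e-04  1.581e-01  5.200e-03]
```

To row units: 0.05 m is 1, 0.048 m is 0.96.

```bash
python3 inch.py '[[0, 0.6, 0, 0, 0, 0], [0, 1, 0, 0, 0, 0], [0, 0.96, 0, 0, 0, 0], [0, 0.6, 0, 0, 0, 0], [0, 0, 0.6, 0, 0, 0], [0, 0, 0.6, 0, 0, 0], [0, 0, 0, 0, 0, 0], [0, 0, 0, 0, 0, 0]]' && python3 - <<'E'
from h import *
from rig import manip, probe_bus, grab_frame
s,f=wrist('w2');print(s['tool_pos'])
a=grab_frame('scene')['pixels'][130:260,195:335,::-1]
A=cv2.resize(a,None,fx=2.7,fy=2.7,interpolation=cv2.INTER_CUBIC)
b=f['pixels'][:,:,::-1][100:384,90:480]
c=np.zeros((360,790,3),np.uint8);c[:351,:378]=A;c[:284,390:780]=b;cv2.imwrite('pics/v2.png',c)
E
```

```text
t: 5.85
tool_pos: [0.6274, 0.2918, 0.1055]
eef_rot: [[0.874, 0.486, -0.0], [0.486, -0.874, 0.0], [-0.0, -0.0, -1.0]]
force: [-0.5, -0.3, -0.4]
finger_gap: 0.0437
gripper_force: 26.6
[0.62741236 0.29180887 0.10549122]
```

View pics/v2.png

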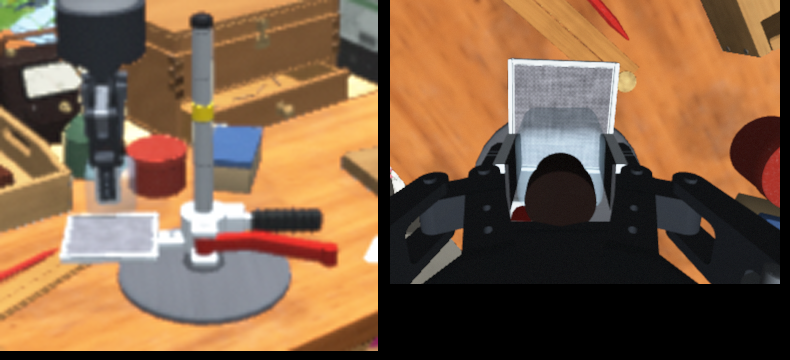

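The bottle hangs over the shelf. The shelf's outer corners show in the wrist view at full-image (210,159) and (317,163), and I'll check the offset from those.

```bash
python3 - <<'E'
from h import *
f=dict(np.load('pics/w2.npz'));T=f['pose']@np.linalg.inv(f['tool_from_camera'])
a,b=[onz(f,*p,.049) for p in[(210,159),(317,163)]]
print(a,b,np.linalg.norm(a-b));m=(a+b)/2
y=(a-b)/np.linalg.norm(a-b);ax=np.array([y[1],-y[0],0]);ax*=np.sign(ax[0]);print('yaw',np.arctan2(ax[1],ax[0]))
c=m-ax*.0415;print('shelf c',c,'tool delta',T[:3,:3].T@(c-T[:3,3]))
E
```

```text
[0.65057754 0.34191034 0.049     ] [0.68327703 0.27741547 0.049     ] 0.0723107593778312
yaw 0.4692392573960361
shelf c [0.62991291 0.29089628 0.049     ] tool delta [0.00176308 0.0020279  0.05649003]
```

To row units: 0.015 m is 0.3, 0.01 m is 0.2.

```bash
python3 inch.py '[[0.02, 0.02, 0.3, 0, 0, 0], [0, 0, 0.2, 0, 0, 0], [0, 0, 0.04, 0, 0, 0], [0, 0, 0, 0, 0, 0], [0, 0, 0, 0, 0, 0]]' | egrep 'pos|force'; python3 inch.py '[[0, 0, 0.04, 0, 0, 0], [0, 0, 0, 0, 0, 0]]' | egrep 'pos|force'; python3 inch.py '[[0, 0, 0.04, 0, 0, 0], [0, 0, 0, 0, 0, 0]]' | egrep 'pos|force'
```

```text
tool_pos: [0.629, 0.2913, 0.0784]
force: [0.2, 0.5, -0.5]
gripper_force: 26.7
tool_pos: [0.6288, 0.2913, 0.0764]
force: [0.7, -0.1, -0.4]
gripper_force: 26.7
tool_pos: [0.6286, 0.2913, 0.0741]
force: [-0.7, 0.7, -0.4]
gripper_force: 26.7
```

To row units: 0.0015 m is 0.03.

```bash
for i in 1 2 3; do python3 inch.py '[[0, 0, 0.03, 0, 0, 0], [0, 0, 0, 0, 0, 0]]' | egrep 'pos|^force'; done
```

```text
tool_pos: [0.6289, 0.2913, 0.0736]
force: [-0.3, -0.4, 3.9]
tool_pos: [0.629, 0.2913, 0.0734]
force: [-4.2, -0.8, 12.1]
tool_pos: [0.6291, 0.2913, 0.0732]
force: [-6.8, -1.3, 18.0]
```

To row units: -0.0025 m is -0.05.

```bash
python3 inch.py '[[0, 0, -0.05, 0, 0, 0], [0, 0, 0, 0, 0, 0], [0, 0, 0, 0, 0, 0]]' | egrep 'pos|^force'; python3 inch.py '[[0, 0, 0, 0, 0, 0], [0, 0, 0, 0, 0, 0], [0, 0, 0, 0, 0, 0], [0, 0, 0, 0, 0, 0], [0, 0, 0, 0, 0, 0], [0, 0, 0, 0, 0, 0]]' .085 |egrep 'pos|force|gap'; python3 inch.py '[[0, 0, -0.4, 0, 0, 0], [0, 0, -0.8, 0, 0, 0], [0, 0, -1, 0, 0, 0], [0, 0, -1, 0, 0, 0], [0, 0, -1, 0, 0, 0], [0, 0, -0.6, 0, 0, 0], [0, 0, 0, 0, 0, 0], [0, 0, 0, 0, 0, 0]]'; python3 - <<'E'
from h import *
from rig import manip, probe_bus, grab_frame
s,f=wrist('w3')
a=grab_frame('scene');np.savez('pics/s3.npz',**a);a=a['pixels'][130:260,195:335,::-1]
A=cv2.resize(a,None,fx=2.7,fy=2.7,interpolation=cv2.INTER_CUBIC)
b=f['pixels'][:,:,::-1][100:384,60:450]
c=np.zeros((360,790,3),np.uint8);c[:351,:378]=A;c[:284,390:780]=b;cv2.imwrite('pics/v3.png',c)
E
```

```text
tool_pos: [0.6294, 0.2915, 0.0735]
force: [-2.2, -1.2, 7.7]
tool_pos: [0.6288, 0.2913, 0.0722]
force: [-0.7, 0.3, -0.7]
finger_gap: 0.0851
gripper_force: 0.0
t: 9.15
tool_pos: [0.6288, 0.2912, 0.3128]
eef_rot: [[0.875, 0.484, 0.001], [0.484, -0.875, 0.001], [0.001, -0.001, -1.0]]
force: [-1.1, 0.5, -0.4]
finger_gap: 0.0848
gripper_force: 0.0
```

View pics/v3.png

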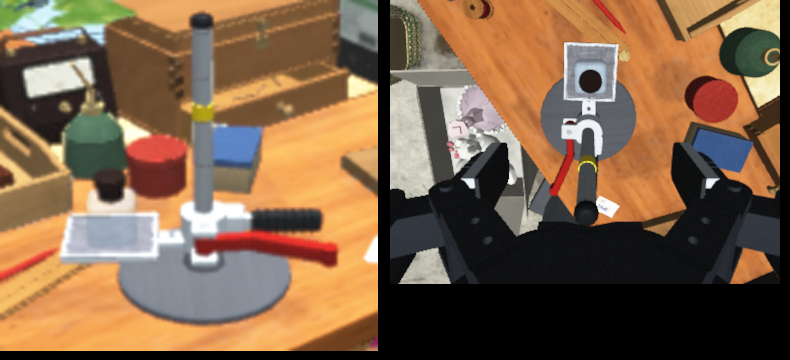

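The bottle stands on the shelf with its cap at wrist full-image (261,182); the shelf's corners are about (235,143) and (288,146). I'll check the placing and work out the handgrip grasp.

```bash
python3 - <<'E'
from h import *
f=dict(np.load('pics/w3.npz'));s=dict(np.load('pics/s3.npz'));t=dict(np.load('pics/top0.npz'))
cap=onz(f,261,182,.1095);print('cap w',cap,'cap s',onz(s,195+107/2.7,130+175/2.7,.1095))
C=np.array([onz(f,60+u-390,100+v,.049) for u,v in[(565,43),(618,46),(612,102),(563,99)]]);print(C.round(4),C.mean(0))
ps=[np.array([.554,.2533])]
print('post px',[proj(f,[.554,.2533,z]) for z in(.254,.16)])
# lever and grip from top image in carrier frame
for yaw in(.48,.5):
  R=np.array([[np.cos(yaw),np.sin(yaw)],[-np.sin(yaw),np.cos(yaw)]])
  for n,p in[('lever v240',(257,240)),('lever v236',(256.5,236)),('lever v244',(258,244)),('lever tip',(259,257)),('grip near',(165+310/3,150+208/3)),('grip end',(165+348/3,150+277/3)),('shelf',None)]:
    q=onz(t,*p,.063)[:2] if p else C.mean(0)[:2]
    print(yaw,n,(R@(q-ps[0])).round(4))
E
```

```text
cap w [0.62909147 0.28864846 0.1095    ] cap s [0.62630236 0.29621069 0.1095    ]
[[0.6496 0.3416 0.049 ]
 [0.6821 0.2742 0.049 ]
 [0.607  0.2404 0.049 ]
 [0.5758 0.3064 0.049 ]] [0.62865453 0.29067166 0.049     ]
post px [(np.float64(254.84939712954935), np.float64(318.71597131592654)), (np.float64(256.3448517078868), np.float64(262.40113375478734))]
0.48 lever v240 [-0.0721  0.0396]
0.48 lever v236 [-0.0631  0.036 ]
0.48 lever v244 [-0.0817  0.0422]
0.48 lever tip [-0.1101  0.0552]
0.48 grip near [-0.0418 -0.0088]
0.48 grip end [-0.1053 -0.0085]
0.48 shelf [ 0.0835 -0.0013]
0.5 lever v240 [-0.0713  0.041 ]
0.5 lever v236 [-0.0624  0.0372]
0.5 lever v244 [-0.0808  0.0438]
0.5 lever tip [-0.1089  0.0574]
0.5 grip near [-0.042  -0.0079]
0.5 grip end [-0.1054 -0.0064]
0.5 shelf [ 0.0834 -0.003 ]
```

To row units: -0.15 rad / 1.5708 = -0.0955.

```bash
python3 inch.py '[[0, 0, 0, 0, 0, -0.0955], [0, 0, 0, 0, 0, -0.0955], [0, 0, 0, 0, 0, -0.0955], [0, 0, 0, 0, 0, -0.0955], [0, 0, 0, 0, 0, -0.0955], [0, 0, 0, 0, 0, -0.0955], [0, 0, 0, 0, 0, -0.0955], [0, 0, 0, 0, 0, -0.0955], [0, 0, 0, 0, 0, -0.0955], [0, 0, 0, 0, 0, -0.0955], [0, 0, 0, 0, 0, -0.0955], [0, 0, 0, 0, 0, -0.0955]]' >/dev/null;  python3 inch.py '[[0, 0, 0, 0, 0, -0.0955], [0, 0, 0, 0, 0, -0.0955], [0, 0, 0, 0, 0, -0.0955], [0, 0, 0, 0, 0, -0.0955], [0, 0, 0, 0, 0, -0.0955], [0, 0, 0, 0, 0, -0.0955], [0, 0, 0, 0, 0, -0.0955], [0, 0, 0, 0, 0, -0.0955], [0, 0, 0, 0, 0, -0.0675], [0, 0, 0, 0, 0, 0], [0, 0, 0, 0, 0, 0]]'; python3 - <<'E'
from h import *
from rig import manip, probe_bus, grab_frame
s=probe_bus.sense();print(s['q'].round(2));d=np.array([.4787,.2313,.3])-s['tool_pos'];print((s['eef_rot'].T@d).round(4))
E
```

```text
t: 11.55
tool_pos: [0.6284, 0.291, 0.3108]
eef_rot: [[-0.892, -0.451, -0.002], [-0.451, 0.892, -0.001], [0.002, 0.0, -1.0]]
force: [-0.6, -0.5, -0.9]
finger_gap: 0.0854
gripper_force: 0.0
[-0.52  0.46  0.04  1.4  -0.02  1.28  1.56]
[0.1605 0.0142 0.0112]
```

To row units: 0.05 m is 1, 0.0305 m is 0.61.

```bash
python3 inch.py '[[0.6, 0.08, 0, 0, 0, 0], [1, 0.1, 0, 0, 0, 0], [1, 0.1, 0, 0, 0, 0], [0.61, 0, 0, 0, 0, 0], [0, 0, 1, 0, 0, 0], [0, 0, 1, 0, 0, 0], [0, 0, 1, 0, 0, 0], [0, 0, 0, 0, 0, 0], [0, 0, 0, 0, 0, 0], [0, 0, 0, 0, 0, 0]]'; python3 - <<'E'
from h import *
from rig import manip, probe_bus, grab_frame
s,f=wrist('w4')
cv2.imwrite('pics/v4.png',f['pixels'][:,:,::-1])
E
```

```text
t: 12.55
tool_pos: [0.4816, 0.2322, 0.1649]
eef_rot: [[-0.892, -0.453, 0.004], [-0.453, 0.892, 0.002], [-0.005, 0.0, -1.0]]
force: [-0.1, 1.1, 0.3]
finger_gap: 0.085
gripper_force: 0.0
```

View pics/v4.png

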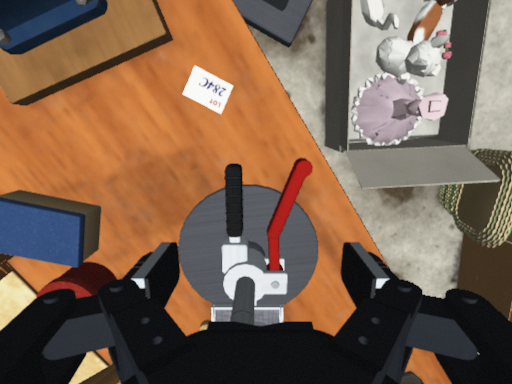

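The handgrip runs straight down the image at u≈234, v 165–238, so it is aligned. The lever goes from (274,262) to its tip at (304,166).

```bash
python3 - <<'E'
from h import *
f=dict(np.load('pics/w4.npz'));T=f['pose']@np.linalg.inv(f['tool_from_camera']);im=f['pixels']
tl=lambda u,v,z:(T[:3,:3].T@(onz(f,u,v,z)-T[:3,3])).round(4)
h=cv2.cvtColor(im,cv2.COLOR_RGB2HSV);red=((h[...,0]<8)|(h[...,0]>172))&(h[...,1]>150)&(h[...,2]>70)
for v in(170,185,195,205,215,225):
    u=np.nonzero(red[v,262:320])[0]+262;r=im[v,215:262].max(1);d=np.nonzero(r<50)[0]+215
    print(v,u.min(),u.max(),tl(u.min(),v,.063),tl(u.max(),v,.063),'| grip',d.min(),d.max(),tl(d.min(),v,.06),tl(d.max(),v,.06))
print('grip ends',tl(234,164,.06),tl(235,238,.06),'post?',T[:3,:3].T@(np.array([.554,.2533,.06])-T[:3,3]))
E
```

```text
170 293 311 [0.0301 0.0269 0.1017] [0.0301 0.0422 0.1017] | grip 226 241 [ 0.0297 -0.0302  0.1047] [ 0.0297 -0.0174  0.1047]
185 285 301 [0.0171 0.0205 0.1018] [0.0171 0.0342 0.1018] | grip 226 242 [ 0.0165 -0.0307  0.1048] [ 0.0165 -0.0168  0.1048]
195 283 296 [0.0082 0.0189 0.1018] [0.0082 0.0302 0.1019] | grip 226 241 [ 0.0075 -0.031   0.1048] [ 0.0075 -0.0178  0.1048]
205 278 292 [-0.0009  0.0147  0.1019] [-0.0009  0.027   0.1019] | grip 226 241 [-0.0017 -0.0313  0.1049] [-0.0017 -0.018   0.1049]
215 274 288 [-0.0101  0.0113  0.1019] [-0.0101  0.0238  0.1019] | grip 227 242 [-0.0111 -0.0308  0.1049] [-0.0111 -0.0173  0.1049]
225 270 283 [-0.0196  0.0079  0.102 ] [-0.0196  0.0195  0.102 ] | grip 227 242 [-0.0207 -0.0311  0.105 ] [-0.0207 -0.0174  0.105 ]
grip ends [ 0.0348 -0.0232  0.1047] [-0.0335 -0.0241  0.105 ] post? [-0.07357593 -0.01398115  0.10522658]
```

```bash
python3 inch.py '[[0.04, 0, 0.6, 0, 0, 0], [0, 0, 0.8, 0, 0, 0], [0, 0, 0.6, 0, 0, 0], [0, 0, 0.38, 0, 0, 0], [0, 0, 0, 0, 0, 0], [0, 0, 0, 0, 0, 0], [0, 0, 0, 0, 0, 0]]' .085 20; for o in .068 .064 .062; do python3 inch.py '[[0, 0, 0, 0, 0, 0], [0, 0, 0, 0, 0, 0], [0, 0, 0, 0, 0, 0], [0, 0, 0, 0, 0, 0]]' $o 20 | egrep 'pos|force|gap'; done
```

```text
t: 13.3
tool_pos: [0.4797, 0.2312, 0.0454]
eef_rot: [[-0.892, -0.453, 0.004], [-0.453, 0.892, 0.002], [-0.004, 0.0, -1.0]]
force: [0.1, -0.3, -0.1]
finger_gap: 0.085
gripper_force: 0.0
tool_pos: [0.4781, 0.2304, 0.0435]
force: [0.5, 0.4, -1.6]
finger_gap: 0.068
gripper_force: 0.0
tool_pos: [0.4782, 0.2302, 0.0436]
force: [-0.9, -0.9, 5.0]
finger_gap: 0.0638
gripper_force: 4.2
tool_pos: [0.4783, 0.2302, 0.0437]
force: [-1.5, -1.1, 6.7]
finger_gap: 0.0619
gripper_force: 4.4
```

To row units: -0.008 m is -0.16, -0.007 m is -0.14.

```bash
python3 inch.py '[[0, 0, -0.04, 0, 0, 0], [0, 0, -0.1, 0, 0, 0], [0, 0, -0.16, 0, 0, 0], [0, 0, -0.16, 0, 0, 0], [0, 0, -0.14, 0, 0, 0], [0, 0, 0, 0, 0, 0], [0, 0, 0, 0, 0, 0]]' .061 20|egrep 'pos|force|gap|t:'; python3 - <<'E'
from h import *
from rig import manip, probe_bus, grab_frame
f=grab_frame('scene');np.savez('pics/s5.npz',**f);im=f['pixels']
g=dict(np.load('pics/s3.npz'))['pixels']
for v in range(164,222):print(v,g[v,268:272].mean(0).astype(int).tolist(),im[v,268:272].mean(0).astype(int).tolist())
E
```

```text
t: 15.2
tool_pos: [0.4783, 0.2303, 0.0736]
eef_rot: [[-0.892, -0.453, 0.001], [-0.453, 0.892, 0.0], [-0.001, -0.0, -1.0]]
force: [3.1, 0.2, -2.8]
finger_gap: 0.0611
gripper_force: 5.0
164 [119, 126, 131] [123, 130, 135]
165 [119, 126, 131] [123, 130, 135]
166 [119, 126, 131] [123, 130, 135]
167 [121, 127, 130] [125, 131, 134]
168 [140, 140, 124] [144, 144, 127]
169 [191, 179, 78] [196, 184, 81]
170 [180, 161, 31] [184, 165, 32]
171 [176, 157, 21] [181, 161, 22]
172 [176, 156, 20] [181, 161, 22]
173 [175, 156, 21] [180, 160, 23]
174 [167, 150, 44] [172, 155, 45]
175 [122, 120, 94] [126, 124, 97]
176 [119, 125, 128] [122, 128, 132]
177 [120, 126, 131] [122, 129, 135]
178 [120, 126, 131] [123, 130, 135]
179 [119, 126, 131] [122, 129, 135]
180 [119, 126, 132] [123, 129, 135]
181 [119, 125, 131] [123, 129, 135]
182 [119, 125, 131] [122, 129, 135]
183 [119, 126, 131] [122, 129, 135]
184 [119, 126, 131] [123, 129, 135]
185 [120, 126, 132] [122, 130, 134]
186 [119, 126, 132] [123, 129, 135]
187 [119, 126, 132] [122, 129, 135]
188 [119, 125, 131] [122, 129, 135]
189 [119, 126, 131] [122, 129,
[... 437 characters left out ...]

202 [119, 126, 131] [246, 249, 251]
203 [120, 126, 131] [253, 254, 254]
204 [119, 126, 131] [253, 254, 255]
205 [119, 125, 131] [196, 207, 216]
206 [119, 126, 132] [155, 157, 164]
207 [121, 127, 133] [148, 91, 94]
208 [150, 157, 164] [128, 40, 39]
209 [231, 237, 241] [124, 31, 29]
210 [253, 254, 255] [123, 31, 28]
211 [253, 254, 255] [123, 33, 30]
212 [250, 252, 253] [124, 42, 40]
213 [244, 247, 249] [154, 106, 108]
214 [249, 251, 252] [234, 224, 228]
215 [251, 253, 254] [251, 252, 253]
216 [196, 208, 216] [183, 194, 202]
217 [154, 155, 162] [144, 153, 161]
218 [144, 90, 93] [124, 131, 137]
219 [122, 38, 38] [121, 128, 134]
220 [119, 29, 27] [123, 129, 135]
221 [120, 31, 28] [122, 129, 135]
```

Lift tracks with no slip: the collar rim moved from row 208.4 to 197.6, and the tape's lower edge is at row 174.6. About 59 mm more to go.

To row units: -0.008 m is -0.16, -0.007 m is -0.14.

```bash
python3 inch.py '[[0, 0, -0.12, 0, 0, 0], [0, 0, -0.16, 0, 0, 0], [0, 0, -0.16, 0, 0, 0], [0, 0, -0.16, 0, 0, 0], [0, 0, -0.16, 0, 0, 0], [0, 0, -0.16, 0, 0, 0], [0, 0, -0.14, 0, 0, 0], [0, 0, -0.08, 0, 0, 0], [0, 0, -0.02, 0, 0, 0], [0, 0, 0, 0, 0, 0], [0, 0, 0, 0, 0, 0], [0, 0, 0, 0, 0, 0]]' |egrep 'pos|force|gap|t:'; python3 - <<'E'
from h import *
from rig import manip, probe_bus, grab_frame
f=grab_frame('scene');np.savez('pics/s6.npz',**f);im=f['pixels']
for v in range(166,190):print(v,im[v,268:272].mean(0).astype(int).tolist())
s,w=wrist('w6')
a=cv2.resize(im[120:250,195:335,::-1],None,fx=2.7,fy=2.7,interpolation=cv2.INTER_CUBIC)
b=w['pixels'][:,:,::-1][100:384,60:450]
c=np.zeros((360,790,3),np.uint8);c[:351,:378]=a;c[:284,390:780]=b;cv2.imwrite('pics/v6.png',c)
E
```

```text
t: 16.45
tool_pos: [0.4782, 0.2303, 0.1311]
eef_rot: [[-0.891, -0.453, 0.0], [-0.453, 0.891, -0.0], [-0.0, -0.0, -1.0]]
force: [4.7, -0.4, -2.0]
finger_gap: 0.0607
gripper_force: 5.4
166 [121, 128, 133]
167 [123, 129, 132]
168 [142, 142, 125]
169 [194, 182, 79]
170 [182, 163, 32]
171 [179, 159, 22]
172 [178, 160, 22]
173 [178, 159, 24]
174 [172, 155, 54]
175 [165, 167, 153]
176 [245, 248, 250]
177 [254, 254, 255]
178 [253, 254, 254]
179 [246, 249, 250]
180 [246, 249, 251]
181 [252, 253, 254]
182 [201, 213, 220]
183 [160, 163, 171]
184 [152, 115, 118]
185 [126, 48, 48]
186 [123, 29, 27]
187 [123, 31, 28]
188 [122, 30, 27]
189 [121, 30, 28]
```

View pics/v6.png

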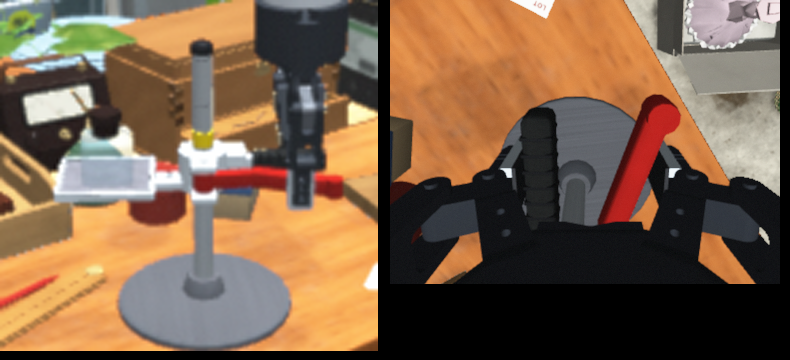

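The rim is at row 175.2 against the tape edge at 174.6, so it sits about 1.4 mm low with the lever open and the bottle standing. I'll trim up, pause, then close in stages and track the rim.

Careful with the scale: shifts go in shares of 50 mm and turns go in shares of pi/2 rad. That gives: -0.0015 m is -0.03.

```bash
cat > rim.py <<'E'
from h import *
from rig import manip, probe_bus, grab_frame
f=grab_frame('scene');c=f['pixels'][166:190,268:272].mean((1,2));b=f['pixels'][166:190,268:272,2].mean(1)
# white starts: min channel crossing 190
m=f['pixels'][166:190,268:272].min(2).mean(1);i=np.argmax(m>190);r=166+i-(m[i]-190)/(m[i]-m[i-1])
print('rim row %.2f (want ~174.7)'%r, 'lowmm %.1f'%((r-174.7)*2.5))
E
python3 rim.py; python3 inch.py '[[0, 0, -0.03, 0, 0, 0], [0, 0, 0, 0, 0, 0], [0, 0, 0, 0, 0, 0], [0, 0, 0, 0, 0, 0], [0, 0, 0, 0, 0, 0], [0, 0, 0, 0, 0, 0]]' |egrep 'pos|force|gap|t:'; python3 rim.py
for o in .058 .055; do python3 inch.py '[[0, 0, 0, 0, 0, 0], [0, 0, 0, 0, 0, 0], [0, 0, 0, 0, 0, 0]]' $o 40 | egrep 'pos|force|gap'; python3 rim.py; done
```

```text
rim row 175.40 (want ~174.7) lowmm 1.7
t: 17.2
tool_pos: [0.4782, 0.2303, 0.1328]
eef_rot: [[-0.891, -0.453, 0.0], [-0.453, 0.891, 0.0], [-0.0, 0.0, -1.0]]
force: [4.8, -1.1, -3.4]
finger_gap: 0.0611
gripper_force: 5.6
rim row 174.79 (want ~174.7) lowmm 0.2
tool_pos: [0.4781, 0.2299, 0.1328]
force: [4.4, -1.9, -2.2]
finger_gap: 0.0581
gripper_force: 6.0
rim row 175.11 (want ~174.7) lowmm 1.0
tool_pos: [0.4781, 0.2295, 0.1327]
force: [5.0, -2.7, -1.9]
finger_gap: 0.055
gripper_force: 6.7
rim row 175.35 (want ~174.7) lowmm 1.6
```

To row units: -0.002 m is -0.04.

```bash
python3 inch.py '[[0, 0, -0.04, 0, 0, 0], [0, 0, 0, 0, 0, 0], [0, 0, 0, 0, 0, 0]]' .052 40 | egrep 'pos|force|gap'; python3 rim.py
python3 inch.py '[[0, 0, -0.016, 0, 0, 0], [0, 0, 0, 0, 0, 0], [0, 0, 0, 0, 0, 0]]' .049 40 | egrep 'pos|force|gap'; python3 rim.py
python3 inch.py '[[0, 0, -0.012, 0, 0, 0], [0, 0, 0, 0, 0, 0], [0, 0, 0, 0, 0, 0]]' .046 40 | egrep 'pos|force|gap'; python3 rim.py
```

```text
tool_pos: [0.4779, 0.2292, 0.1344]
force: [4.5, -3.2, -3.5]
finger_gap: 0.0515
gripper_force: 7.1
rim row 175.00 (want ~174.7) lowmm 0.7
tool_pos: [0.4779, 0.2288, 0.135]
force: [5.7, -2.9, -4.0]
finger_gap: 0.049
gripper_force: 8.0
rim row 174.99 (want ~174.7) lowmm 0.7
tool_pos: [0.4776, 0.2289, 0.1353]
force: [5.1, -2.1, -5.6]
finger_gap: 0.0463
gripper_force: 7.8
rim row 175.05 (want ~174.7) lowmm 0.9
```

To row units: -0.001 m is -0.02.

```bash
python3 inch.py '[[0, 0, -0.02, 0, 0, 0], [0, 0, 0, 0, 0, 0], [0, 0, 0, 0, 0, 0]]' .043 40 | egrep 'pos|force|gap'; python3 rim.py
python3 inch.py '[[0, 0, -0.02, 0, 0, 0], [0, 0, 0, 0, 0, 0], [0, 0, 0, 0, 0, 0]]' .040 40 | egrep 'pos|force|gap'; python3 rim.py
python3 inch.py '[[0, 0, -0.012, 0, 0, 0], [0, 0, 0, 0, 0, 0], [0, 0, 0, 0, 0, 0]]' .037 40 | egrep 'pos|force|gap'; python3 rim.py
```

```text
tool_pos: [0.4773, 0.2289, 0.1361]
force: [4.6, -2.9, -5.7]
finger_gap: 0.0429
gripper_force: 7.5
rim row 175.06 (want ~174.7) lowmm 0.9
tool_pos: [0.4766, 0.2297, 0.1373]
force: [2.2, -2.0, -6.8]
finger_gap: 0.0401
gripper_force: 5.5
rim row 175.06 (want ~174.7) lowmm 0.9
tool_pos: [0.4768, 0.2297, 0.1382]
force: [0.5, -4.7, -7.7]
finger_gap: 0.0374
gripper_force: 6.1
rim row 174.99 (want ~174.7) lowmm 0.7
```

```bash
python3 inch.py '[[0, 0, 0, 0, 0, 0], [0, 0, 0, 0, 0, 0], [0, 0, 0, 0, 0, 0], [0, 0, 0, 0, 0, 0], [0, 0, 0, 0, 0, 0], [0, 0, 0, 0, 0, 0], [0, 0, 0, 0, 0, 0], [0, 0, 0, 0, 0, 0]]' .02 40 | egrep 't:|pos|force|gap'; python3 rim.py; python3 - <<'E'
from h import *
from rig import manip, probe_bus, grab_frame
im=grab_frame('scene')['pixels'];s,w=wrist('w7')
a=cv2.resize(im[120:250,195:335,::-1],None,fx=2.7,fy=2.7,interpolation=cv2.INTER_CUBIC)
b=w['pixels'][:,:,::-1][100:384,60:450]
c=np.zeros((360,790,3),np.uint8);c[:351,:378]=a;c[:284,390:780]=b;cv2.imwrite('pics/v7.png',c)
E
```

```text
t: 20.85
tool_pos: [0.4782, 0.227, 0.1385]
eef_rot: [[-0.894, -0.449, -0.001], [-0.449, 0.894, -0.004], [0.003, -0.003, -1.0]]
force: [1.2, -9.8, -4.6]
finger_gap: 0.0288
gripper_force: 39.7
rim row 175.12 (want ~174.7) lowmm 1.0
```

View pics/v7.png

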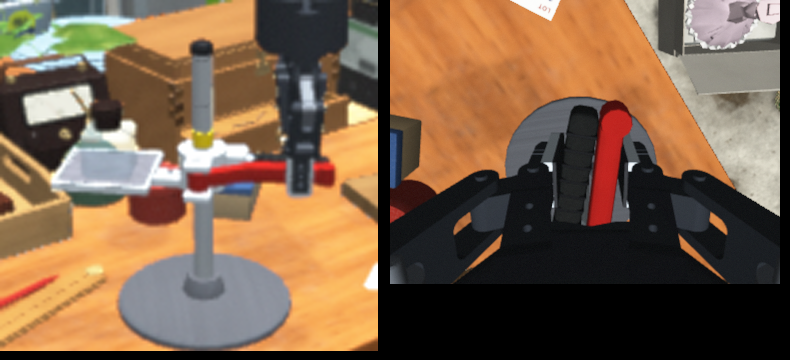

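Lever and handgrip now lie parallel between the pads with 40 N on them. The rim is about 1 mm below the tape edge and the bottle is standing, so I'm handing in.

```bash
python3 inch.py '[[0, 0, 0, 0, 0, 0], [0, 0, 0, 0, 0, 0], [0, 0, 0, 0, 0, 0]]' | egrep 't:|pos|force|gap'; python3 rim.py; python3 -c "
from rig import manip, probe_bus, grab_frame
print(manip.close_job())"
```

```text
t: 21.3
tool_pos: [0.4782, 0.227, 0.1385]
eef_rot: [[-0.894, -0.449, -0.002], [-0.449, 0.894, -0.004], [0.003, -0.003, -1.0]]
force: [0.5, -9.9, -4.9]
finger_gap: 0.0288
gripper_force: 39.7
rim row 175.12 (want ~174.7) lowmm 1.0
the job is handed in; nothing more can be done
None
```

I handed the job in at about 21 s with the bottle standing on the shelf, the carrier's rim measured about 1 mm below the tape's lower edge, and the lever shut (judged from the wrist image) and still squeezed at about 40 N; the hand-in returned no verdict.

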